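# Set the finger-prick testing things back in their places

### The job

When the desk was wiped, the finger-prick testing things were piled up in one stack: take it apart from the top down, setting each thing in its own place before taking the next. The tall narrow tub goes upright into the narrow holder and the low wide tub into the wide holder, each lowered only until it rests loosely in the tapered sleeve (pressed in hard it jams and cannot be lifted out again); the slim carton goes flat into the long narrow tray and the big carton into the shorter, broader tray. Leave the swab carton and the note pad where they are.

Things in the scene. Friction and masses are not known exactly. Their poses are not given: they have to be found in the camera images.
- tall_tub: Tall narrow tub, top of the stack: open white plastic, tapered, 120 mm high, outside 36 mm across at the foot and 56 mm at the rim, wall 2 mm, hollow. Origin at the centre of its underside, z up along its axis. It starts standing loosely in the wide tub, its underside 4 mm above that one's, so that its top 49 mm stand clear. Can be gripped across the outside just under the rim.
- wide_tub: Low wide tub, second from the top: open white plastic, tapered, 75 mm high, outside 48 mm across at the foot and 62 mm at the rim, wall 2 mm, floor 4 mm. Origin at the centre of its underside, z up along its axis. Starts standing on the slim carton, up to 22 mm off that one's middle lengthwise.
- slim_carton: Slim white test carton lying flat, third from the top: 46 mm (x) by 108 mm (y) by 30 mm high (z). Origin at the centre of its underside. Starts lying lengthwise on the big carton. (A carton of its kind on the window sill has no part in this.)
- big_carton: Carton with red print, bottom of the stack: 60 mm (x) by 90 mm (y) by 45 mm high (z). Origin at the centre of its underside, z up; it stands on the desk. (A carton of its kind on the window sill has no part in this.)
- narrow_holder: Fixed grey stand for the tall tub, the taller, with the smaller mouth: tapered sleeve open at the top, mouth 44 mm inside, 57 mm over its lip, 62 mm above the desk; round foot 86 mm. Origin on the axis at desk height, z up. The tall tub rests on the taper, its underside 12 mm (+-2) above the desk, 70 mm of it standing out; let go there or a few mm higher it settles by itself; a push up to 10 N does no harm.
- wide_holder: Fixed grey stand for the wide tub, the lower, with the bigger mouth: tapered sleeve open at the top, mouth 55 mm inside, 67 mm over its lip, 47 mm above the desk; round foot 97 mm. Origin on the axis at desk height, z up. The wide tub rests on the taper, its underside 11 mm (+-2) above the desk, 40 mm of it standing out; let go there or a few mm higher it settles by itself; a push up to 10 N does no harm.
- long_tray: Place of the slim carton, fixed: shallow grey tray, the longer and narrower one, inside 60 mm (x) by 122 mm (y), floor 3 mm above the desk, walls 3 mm thick and 14 mm high, with a finger cut-out 56 mm long in the middle of both long sides. Origin at the centre of its underside.
- short_tray: Place of the big carton, fixed: shallow grey tray, the shorter and broader one, inside 74 mm (x) by 104 mm (y), floor 3 mm above the desk, walls 3 mm thick and 14 mm high, with a finger cut-out 56 mm long in the middle of both long sides. Origin at the centre of its underside.
- swab_carton: Bystander to be left alone: bigger carton with blue print, 68 x 105 x 60 mm, at the right of the desk. Origin at the centre of its underside.
- note_pad: Bystander to be left alone: white note pad, 122 x 171 x 14 mm, lying at the left of the desk with a pen on it. Origin at the centre of its underside.
Things that resemble listed ones, but are neither listed nor needed, are in the scene too. What is shaped like the wide_holder but pink, purple or yellow is not meant.

How it is judged:
By the outcome, as a careful person would: the job done as asked, in the order asked, and still so for the second after the job is handed in, with the robot touching nothing.
It also fails if it takes over 128 s, if anything falls off the work surface, if the arm or the gripper's body presses on something with over 40 N, if the wrist force passes 120 N, or if a joint passes its speed limit or range.

### The arm

A 6-joint arm with a two-finger parallel gripper is mounted at the origin on a cart in front of the work surface, level with it; the furniture and walls round the work are solid. World frame = base frame: x ahead of the robot, y to its left, z up, the work surface at z = 0. Lengths are in mm, angles in rad, forces in N, time in s.
With the tool pointing down it reaches from about 300 to 775 mm from the base axis. Payload 14.6 kg.
Tool frame: the origin (TCP) lies on the centre line of the jaws, within the pads' length; the fingertips stand manip.finger_overhang ahead of it and the grasp point (between the pads) lies 11 mm behind it (manip.finger_overhang is the distance from the TCP to the fingertips, in mm); y points along the fingers, x is the direction in which the jaws open and shut, and the axes are right-handed (so a half turn about y gives the same grasp; the last joint's range is limited). The gripper opens to 94 mm and grips with 3 to 60 N. Pads are 16 mm wide; open, the fingers measure 119 mm over their backs; the gripper's body (75 mm by 177 mm) begins 78 mm behind the grasp point.
Start: joints at [-1.178, 0.3, 1.521, -0, 1.321, -0.067], TCP at [244.065, -492.871, 213.446] pointing down, gripper open.
Joint ranges: [-3.03, 3.03], [-0.79, 2.21], [0.23, 2.52], [-1.04, 4.18], [0, 3.07], [-2.55, 2.55]. Speed limits (rad/s): [2.22, 2.22, 2.57, 3.14, 3.14, 3.14].

### API

Orientations are given as [roll, pitch, yaw] about the fixed x, y, z axes, in that order (R = Rz(yaw) Ry(pitch) Rx(roll)).
In Python, from cell import monitor, viewer, ticket, manip gives the robot as it stands.
- The arm moves only by the shell command python3 -m jog 'ROWS' [FORCE]. ROWS is JSON, a list of rows, each an object of numbers: "grip": the finger opening in cm, from 0 to 9.4; "dx", "dy", "dz": the shift along the tool's x, y, z in cm; "spin": the turn about the tool's y in degrees. In form: [{"grip": .., "dx": .., "dy": .., "dz": .., "spin": ..}, ...]. A call has 1 to 20 rows; each row is the pose to reach, as a shift and turn from the pose commanded when the call began, along the tool's axes at that moment; what a row does not reach only later rows make up. A row lasts 1/8 s, in which the tool goes at most 62.5 mm and 10.7 degrees, less where a joint would pass 70% of its speed; a pose out of reach is approached as far as the arm can. A call with a gripper value outside its range is refused whole. The fingers move at their own pace and stop on an object; FORCE is the grip in N (left out, the last holds). Time passes only in rows, so rows that repeat a pose let the fingers close. It gives the time, the measured TCP pose, the force and the opening at its end, in the units of the state.
- monitor.read_state(): the state, without advancing time (a new reading comes with each control period).
- viewer.camera(name): name is "scene" or "top"; returns a dict with "color" (384x512x3 uint8, red, green, blue), "vertical_fov" (degrees; the focal length in pixels is half the picture's height over the tangent of half this angle, whatever the lens; pixels are square), "cx", "cy" (the principal point, pixels), "k1" (the pictures are not rectified: a ray, as slopes to the right and down, at radius r is drawn at 1 + k1 r^2 times it, then the intrinsics apply), "rvec" (rotation vector, rad) and "tvec" (3), from world to camera coordinates, as OpenCV has them. Camera axes: x right, y down, z forward; pixel columns grow to the right and rows downward; lengths in mm; the calibration is good to about 2 mm. A picture is of the moment at which its call begins. There is no depth.
- ticket.sign_off(): hands the job in, once; it reports no verdict.
The state is a dict: "clock": time; "joints": joint angles; "qd": joint speeds; "effort": joint torques, N m; "eef_pos": TCP position; "eef_rot": TCP orientation; "wrist_force": force on the tool from outside, world axes, zero at the start; "moment": the same for the moment, N m; "finger_gap": finger opening in mm.
Only numpy, scipy, OpenCV 4.12 (cv2) and the standard library are available. Lean on these libraries where they do the work, as an engineer would, in place of code of your own. Each camera call takes 0.05 s, during which the arm holds its last target. There are 200 camera calls.

## Working session

There is one attempt and no reset: what is moved stays moved. The work goes in short steps, Python scripts to look and compute and a shell command to move; the robot and the scene stay as the last step left them, time stands still between calls to the robot, and variables do not carry over. Pictures are saved under pics/ and viewed, about 12 in all and at most 16, crops included, and the job is handed in when it is done.

```bash
ls; mkdir -p pics; cat > h.py <<'E'
import numpy as np, cv2
from cell import monitor, viewer, ticket, manip
def shot(n,f):
    c=viewer.camera(n); cv2.imwrite(f,c["color"][:,:,::-1]); np.save(f+".npy",c,allow_pickle=True); return c
def load(f): return np.load(f+".npy",allow_pickle=True).item()
def foc(c): return 192/np.tan(np.radians(c["vertical_fov"])/2)
def proj(c,P):
    R=cv2.Rodrigues(np.array(c["rvec"],float))[0]; p=np.atleast_2d(P)@R.T+np.array(c["tvec"]).ravel()
    s=p[:,:2]/p[:,2:]; r2=(s**2).sum(1,keepdims=True); return s*(1+c["k1"]*r2)*foc(c)+[c["cx"],c["cy"]]
def unproj(c,uv,z):
    f=foc(c); K=np.array([[f,0,c["cx"]],[0,f,c["cy"]],[0,0,1]])
    uv=np.atleast_2d(np.array(uv,float)); s=cv2.undistortPoints(uv[:,None],K,np.array([c["k1"],0,0,0,0.]))[:,0]
    R=cv2.Rodrigues(np.array(c["rvec"],float))[0]; t=np.array(c["tvec"]).ravel(); o=-R.T@t
    d=np.c_[s,np.ones(len(s))]@R; return o+d*((z-o[2])/d[:,2])[:,None]
def crop(f,u0,v0,u1,v1,k,out):
    im=cv2.imread(f)[v0:v1,u0:u1]; cv2.imwrite(out,cv2.resize(im,None,fx=k,fy=k,interpolation=cv2.INTER_CUBIC))
E
python3 - <<'E'
from h import *
a=shot("scene","pics/s0.png");b=shot("top","pics/t0.png")
for c in(a,b):
    R=cv2.Rodrigues(np.array(c["rvec"],float))[0];print(-R.T@np.array(c["tvec"]).ravel(),R[2],foc(c),c["k1"])
A=cv2.imread("pics/s0.png");cv2.imwrite("pics/s0b.png",cv2.resize(A,(800,600),interpolation=cv2.INTER_CUBIC))
A=cv2.imread("pics/t0.png");cv2.imwrite("pics/t0b.png",cv2.resize(A,(800,600),interpolation=cv2.INTER_CUBIC))
print(monitor.read_state(),manip.finger_overhang)
E
```

```text
pics
[-455.42419856  576.61071062  869.7539147 ] [ 0.72608979 -0.40047305 -0.55894092] 414.881354414483 -0.1490005082661173
[ 444.5085056   -20.32784032 1697.07270798] [ 0.08186545  0.00938212 -0.99659923] 479.63915967443415 -0.20806868827130984
{'clock': 0.1, 'joints': array([-1.17762759e+00,  3.00410498e-01,  1.52153319e+00,  7.73140924e-06,
        1.32071702e+00, -6.66075700e-02]), 'qd': array([-0.00071325, -0.00179948, -0.00150635, -0.00016863, -0.0013348 ,
       -0.00137763]), 'effort': array([ 3.67747216e-04, -5.32645082e+01, -3.53284049e+01,  7.08567468e-02,
        2.35141878e-02, -3.51619030e-05]), 'eef_pos': array([ 243.96523901, -492.66543744,  212.93983165]), 'eef_rot': array([-1.57071777e+00,  1.06518873e-03, -1.11102189e+00]), 'wrist_force': array([ 0.08127231, -0.18823366, -0.40844515]), 'moment': array([ 0.02912047, -0.05535808,  0.00978164]), 'finger_gap': 94.01234935574134} 8.0
```

View pics/s0b.png

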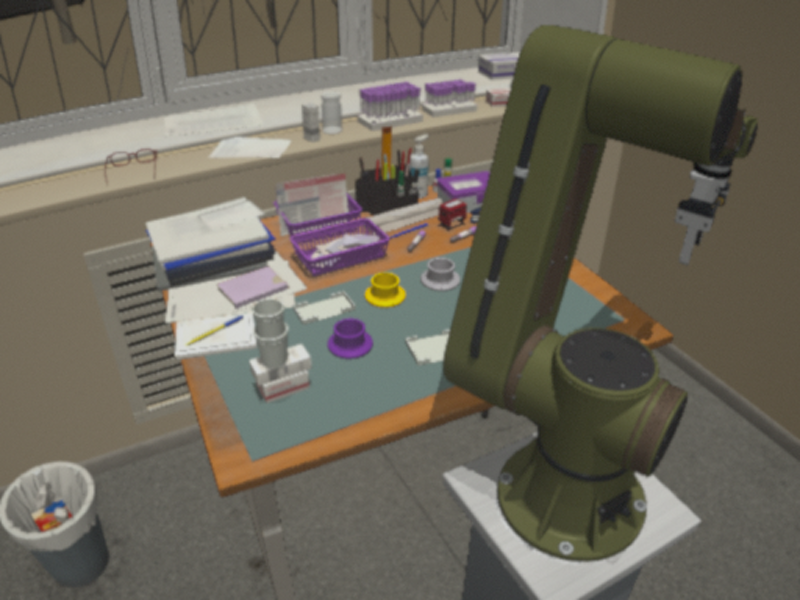

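View pics/t0b.png

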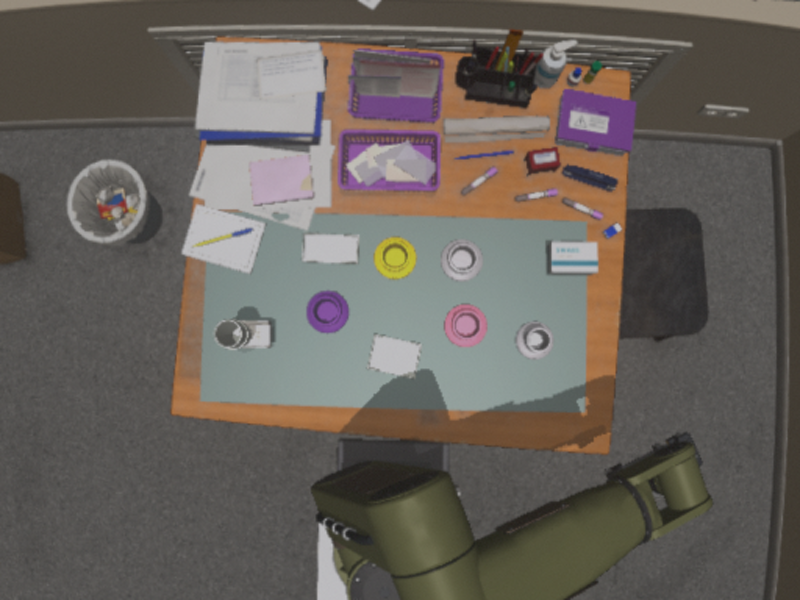

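The top view (800 px scale) shows the stack at (240,335), with grey holders at (461,259), which has the bigger foot, and (534,340). The trays are at (330,248), long, and (395,355), short. Lookalikes are the purple (327,312), yellow (396,257) and pink (466,325) holders, plus the grey tubs on the sill at (310,120) and (331,112) in the scene view. I'm checking my choice in close crops.

```bash
python3 - <<'E'
from h import *
crop("pics/t0.png",126,140,366,260,3.3,"pics/c1.png")
a=cv2.imread("pics/t0.png")[194:234,132:184]; a=cv2.resize(a,None,fx=10,fy=10,interpolation=cv2.INTER_CUBIC)[:, :520]
b=cv2.imread("pics/s0.png")[184:260,150:206]; b=cv2.resize(b,None,fx=5,fy=5,interpolation=cv2.INTER_CUBIC)
o=np.zeros((400,800,3),np.uint8);o[:400,:520]=a;o[:380,520:800]=b;cv2.imwrite("pics/c2.png",o)
E
```

```text
(no output)
```

View pics/c1.png

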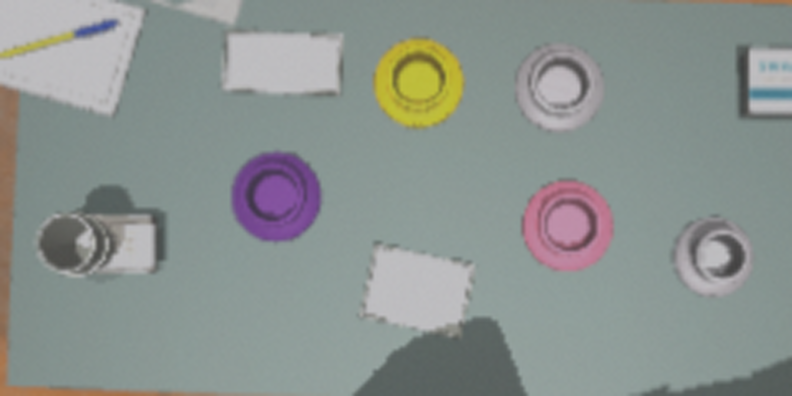

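View pics/c2.png

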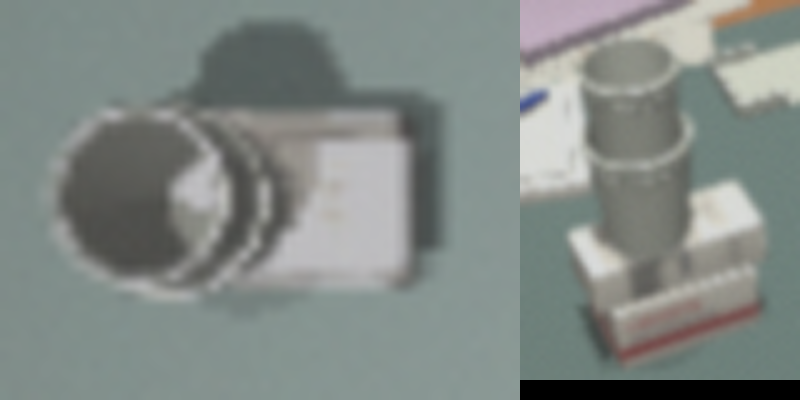

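The crops confirm the choice. The grey wide holder is at c1 (560,87) and the grey narrow holder at (713,256). The long tray is at (283,63) and the short tray at (416,288). The tall tub's rim is centred near (142,200) in c2, with the carton ends at about x=410. Next I'll measure by mask and fit.

```bash
python3 - <<'E'
from h import *
c=load("pics/t0.png"); im=c["color"].astype(int); 
print("bg",im[225,200],im[160,290])
m=((im[...,1]-im[...,0])<7).astype(np.uint8)
def blob(u,v,w):
    M=np.zeros_like(m);M[v-w:v+w,u-w:u+w]=m[v-w:v+w,u-w:u+w]
    n,l,s,ce=cv2.connectedComponentsWithStats(M); k=1+np.argmax(s[1:,4]); ys,xs=np.nonzero(l==k); return np.c_[xs,ys].astype(np.float32),s[k,4]
for n,(u,v,w,z) in dict(wide=(295,166,20,5),narrow=(342,217,19,5),longt=(211,159,26,15),short=(252,227,22,15)).items():
    p,a=blob(u,v,w); ctr=p.mean(0); P=unproj(c,ctr,z)[0]; 
    if n in("wide","narrow"):
        print(n,a,ctr,P.round(1),"eqdiam",2*np.sqrt(a/np.pi)*(1697-z)/foc(c))
    else:
        r=cv2.minAreaRect(p); W=unproj(c,cv2.boxPoints(r),z); W2=unproj(c,p,z)[:,:2]
        e=np.linalg.eigh(np.cov(W2.T)); d=e[1][:,1]; print(n,a,ctr,P.round(1),"rectctr",W.mean(0).round(1),"long axis deg",np.degrees(np.arctan2(d[1],d[0])).round(1),"len",np.sqrt(12*e[0]).round(1), np.linalg.norm(W[0]-W[1]),np.linalg.norm(W[1]-W[2]))
# stack: points read from c2 (scale 10, off 132,194)
def q(x,y): return [132+(x+.5)/10-.5,194+(y+.5)/10-.5]
print("tall rim", unproj(c,[q(52,200),q(233,200),q(145,103),q(145,297)],199).round(1))
print("slim top far edge", unproj(c,[q(410,138),q(410,288)],75).round(1), "big?",unproj(c,[q(398,110),q(200,108)],75).round(1))
E
```

```text
bg [139 153 151] [118 115 115]
wide 591 [294.96786 166.03215] [ 665.1 -149.6    5. ] eqdiam 96.76861495001494
narrow 471 [341.8068 217.4862] [ 486.4 -320.2    5. ] eqdiam 86.38756607563569
longt 685 [211.17226 158.58102] [682.3 148.6  15. ] rectctr [682.3 149.1  15. ] long axis deg 89.2 len [ 67.4 129.8] 67.35715464015432 129.5778752481756
short 727 [252.1912  227.82256] [441.9  -3.8  15. ] rectctr [441.4  -3.7  15. ] long axis deg 77.5 len [ 80.8 110.7] 81.6780202188351 110.89577948498996
tall rim [[475.4 361.2 199. ]
 [477.3 302.7 199. ]
 [507.1 332.4 199. ]
 [445.8 329.8 199. ]]
slim top far edge [[503.2 268.9  75. ]
 [452.1 267.   75. ]] big? [[512.6 273.4  75. ]
 [511.2 342.2  75. ]]
```

```bash
cat >> h.py <<'E'
from scipy.spatial.transform import Rotation as Ro
def go(x,y,z,yaw=None):
    s=monitor.read_state(); R=Ro.from_euler("xyz",s["eef_rot"]); d=R.inv().apply(np.array([x,y,z])-s["eef_pos"])/10
    sp=0 if yaw is None else np.degrees(s["eef_rot"][2])-yaw
    print("t%.1f pos"%s["clock"],s["eef_pos"].round(1),"rot",np.degrees(s["eef_rot"]).round(1),"F",s["wrist_force"].round(1),"gap",round(s["finger_gap"],1),"| move cm",d.round(2),"spin",round((sp+180)%360-180,1))
E
python3 -c "
from h import *
go(476.4,331.5,280,0)"
```

```text
t0.1 pos [ 244.  -492.7  212.9] rot [-90.    0.1 -63.7] F [ 0.1 -0.2 -0.4] gap 94.0 | move cm [-63.55  -6.63  57.4 ] spin -63.7
```

```bash
python3 -m jog '[{"dy":-6.6},{"dy":-6.6},{"dx":-63.6,"dy":-6.6,"dz":57.4,"spin":-63.7},{"dx":-63.6,"dy":-6.6,"dz":57.4,"spin":-63.7},{"dx":-63.6,"dy":-6.6,"dz":57.4,"spin":-63.7},{"dx":-63.6,"dy":-6.6,"dz":57.4,"spin":-63.7},{"dx":-63.6,"dy":-6.6,"dz":57.4,"spin":-63.7},{"dx":-63.6,"dy":-6.6,"dz":57.4,"spin":-63.7},{"dx":-63.6,"dy":-6.6,"dz":57.4,"spin":-63.7},{"dx":-63.6,"dy":-6.6,"dz":57.4,"spin":-63.7},{"dx":-63.6,"dy":-6.6,"dz":57.4,"spin":-63.7},{"dx":-63.6,"dy":-6.6,"dz":57.4,"spin":-63.7},{"dx":-63.6,"dy":-6.6,"dz":57.4,"spin":-63.7},{"dx":-63.6,"dy":-6.6,"dz":57.4,"spin":-63.7},{"dx":-63.6,"dy":-6.6,"dz":57.4,"spin":-63.7},{"dx":-63.6,"dy":-6.6,"dz":57.4,"spin":-63.7},{"dx":-63.6,"dy":-6.6,"dz":57.4,"spin":-63.7},{"dx":-63.6,"dy":-6.6,"dz":57.4,"spin":-63.7},{"dx":-63.6,"dy":-6.6,"dz":57.4,"spin":-63.7},{"dx":-63.6,"dy":-6.6,"dz":57.4,"spin":-63.7}]'; python3 - <<'E'
from h import *
go(476.4,331.5,174,0)
c=shot("scene","pics/s1.png")
# scene check of tall tub: project rim circle, wide rim circle, carton boxes
t=np.linspace(0,2*np.pi,60)
im=cv2.resize(cv2.imread("pics/s1.png"),None,fx=1,fy=1)
u0,v0,k=140,150,6
o=cv2.resize(im[v0:v0+100,u0:u0+100],None,fx=k,fy=k,interpolation=cv2.INTER_CUBIC)
def draw(P,col):
    p=(proj(c,P)-[u0,v0]+.5)*k; cv2.polylines(o,[p.astype(np.int32)],True,col,1)
draw(np.c_[476.4+28*np.cos(t),331.5+28*np.sin(t),199+0*t],(0,0,255))
draw(np.c_[476.4+31*np.cos(t),331.5+31*np.sin(t),150+0*t],(0,255,0))
cx,cy=477.6,268+54
draw([[cx+a,cy+b,75] for a,b in((-23,-54),(23,-54),(23,54),(-23,54))],(255,0,0))
cv2.imwrite("pics/s1o.png",o)
E
```

```text
t0.1 pos [ 244.  -492.7  212.9] rot [-90.    0.1 -63.7] F [ 0.1 -0.2 -0.4] gap 94.0 | move cm [-63.54   3.97  57.4 ] spin -63.7validation failed for argument at $[0]...
```

View pics/s1o.png

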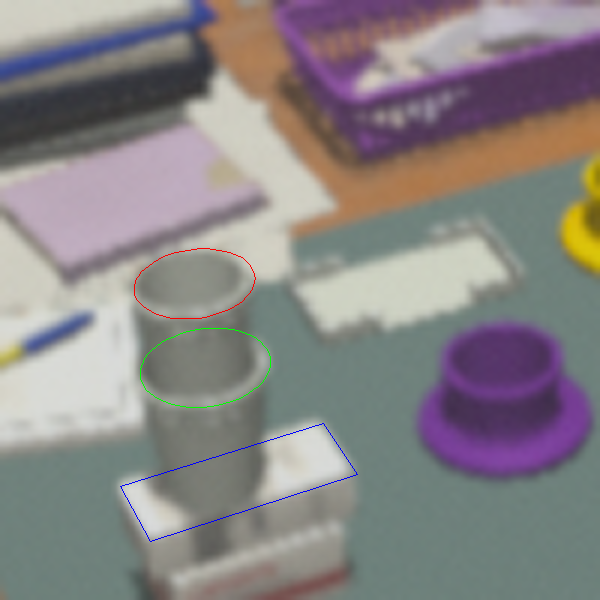

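The overlay agrees with the stack estimate within about 2 mm. The move was refused because each row needs every key.

```bash
python3 -m jog '[{"grip":9.4,"dx":0,"dy":-6.6,"dz":0,"spin":0},{"grip":9.4,"dx":0,"dy":-6.6,"dz":0,"spin":0},{"grip":9.4,"dx":-63.6,"dy":-6.6,"dz":57.4,"spin":-63.7},{"grip":9.4,"dx":-63.6,"dy":-6.6,"dz":57.4,"spin":-63.7},{"grip":9.4,"dx":-63.6,"dy":-6.6,"dz":57.4,"spin":-63.7},{"grip":9.4,"dx":-63.6,"dy":-6.6,"dz":57.4,"spin":-63.7},{"grip":9.4,"dx":-63.6,"dy":-6.6,"dz":57.4,"spin":-63.7},{"grip":9.4,"dx":-63.6,"dy":-6.6,"dz":57.4,"spin":-63.7},{"grip":9.4,"dx":-63.6,"dy":-6.6,"dz":57.4,"spin":-63.7},{"grip":9.4,"dx":-63.6,"dy":-6.6,"dz":57.4,"spin":-63.7},{"grip":9.4,"dx":-63.6,"dy":-6.6,"dz":57.4,"spin":-63.7},{"grip":9.4,"dx":-63.6,"dy":-6.6,"dz":57.4,"spin":-63.7},{"grip":9.4,"dx":-63.6,"dy":-6.6,"dz":57.4,"spin":-63.7},{"grip":9.4,"dx":-63.6,"dy":-6.6,"dz":57.4,"spin":-63.7},{"grip":9.4,"dx":-63.6,"dy":-6.6,"dz":57.4,"spin":-63.7},{"grip":9.4,"dx":-63.6,"dy":-6.6,"dz":57.4,"spin":-63.7},{"grip":9.4,"dx":-63.6,"dy":-6.6,"dz":57.4,"spin":-63.7},{"grip":9.4,"dx":-63.6,"dy":-6.6,"dz":57.4,"spin":-63.7},{"grip":9.4,"dx":-63.6,"dy":-6.6,"dz":57.4,"spin":-63.7},{"grip":9.4,"dx":-63.6,"dy":-6.6,"dz":57.4,"spin":-63.7}]'; python3 -c "
from h import *
go(476.4,331.5,174,0)"
```

```text
clock: 2.65
eef_pos: [476.3, 331.1, 279.9]
eef_rot: [-1.57, -0.001, -0.0]
wrist_force: [0.5, 0.3, -0.5]
finger_gap: 94.1
t2.6 pos [476.3 331.1 279.9] rot [-90.  -0.  -0.] F [ 0.5  0.3 -0.5] gap 94.1 | move cm [ 0.   10.59  0.04] spin -0.0
```

```bash
python3 -m jog '[{"grip":9.4,"dx":0,"dy":5,"dz":0,"spin":0},{"grip":9.4,"dx":0,"dy":8,"dz":0,"spin":0},{"grip":8,"dx":0,"dy":10.6,"dz":0,"spin":0},{"grip":7,"dx":0,"dy":10.6,"dz":0,"spin":0},{"grip":6.2,"dx":0,"dy":10.6,"dz":0,"spin":0},{"grip":6,"dx":0,"dy":10.6,"dz":0,"spin":0},{"grip":5.5,"dx":0,"dy":10.6,"dz":0,"spin":0},{"grip":5,"dx":0,"dy":10.6,"dz":0,"spin":0},{"grip":4.5,"dx":0,"dy":10.6,"dz":0,"spin":0},{"grip":4.5,"dx":0,"dy":10.6,"dz":0,"spin":0},{"grip":4.5,"dx":0,"dy":10.6,"dz":0,"spin":0},{"grip":4.5,"dx":0,"dy":10.6,"dz":0,"spin":0}]' 10; python3 -c "
from h import *
go(486.4,-320.2,290)"
```

```text
clock: 4.15
eef_pos: [476.6, 332.0, 174.2]
eef_rot: [-1.57, -0.001, 0.001]
wrist_force: [0.3, -0.0, 5.8]
finger_gap: 55.4
t4.2 pos [476.6 332.  174.2] rot [-90.   -0.1   0. ] F [ 0.3 -0.   5.8] gap 55.4 | move cm [  0.95 -11.63 -65.21] spin 0
```

```bash
python3 -m jog '[{"grip":4.5,"dx":0,"dy":-1,"dz":0,"spin":0},{"grip":4.5,"dx":0,"dy":-2,"dz":0,"spin":0},{"grip":4.5,"dx":0,"dy":-4,"dz":0,"spin":0},{"grip":4.5,"dx":0,"dy":-6,"dz":0,"spin":0},{"grip":4.5,"dx":0,"dy":-8,"dz":0,"spin":0},{"grip":4.5,"dx":0,"dy":-10,"dz":0,"spin":0},{"grip":4.5,"dx":0,"dy":-11.6,"dz":0,"spin":0},{"grip":4.5,"dx":0,"dy":-11.6,"dz":0,"spin":0}]'; python3 - <<'E'
from h import *
go(486.4,-320.2,290)
shot("scene","pics/s2.png");shot("top","pics/t2.png")
a=cv2.imread("pics/s2.png")[140:260,130:230]; b=cv2.imread("pics/t2.png")[170:270,100:220]
cv2.imwrite("pics/s2c.png",np.hstack([cv2.resize(a,(400,480),interpolation=2),cv2.resize(b,(400,480),interpolation=2)]))
E
```

```text
clock: 5.15
eef_pos: [476.5, 331.9, 290.6]
eef_rot: [-1.57, -0.002, 0.001]
wrist_force: [0.1, -0.5, -0.7]
finger_gap: 55.2
t5.2 pos [476.5 331.9 290.6] rot [-89.9  -0.1   0. ] F [ 0.1 -0.5 -0.7] gap 55.2 | move cm [  0.94  -0.   -65.22] spin 0
```

View pics/s2c.png

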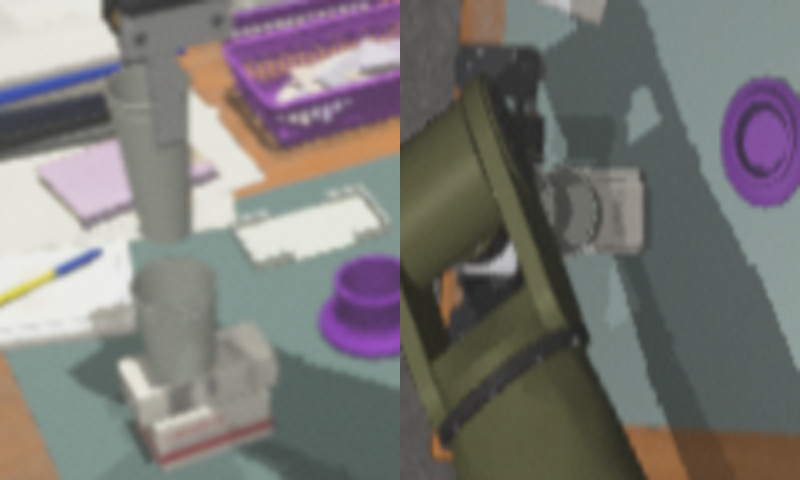

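The tall tub is held upright, clear of the stack, and the rest hasn't moved.

```bash
python3 -m jog '[{"grip":4.5,"dx":0,"dy":0,"dz":-2,"spin":0},{"grip":4.5,"dx":0,"dy":0,"dz":-5,"spin":0},{"grip":4.5,"dx":0.1,"dy":0,"dz":-9,"spin":0},{"grip":4.5,"dx":0.2,"dy":0,"dz":-13,"spin":0},{"grip":4.5,"dx":0.3,"dy":0,"dz":-17,"spin":0},{"grip":4.5,"dx":0.4,"dy":0,"dz":-21,"spin":0},{"grip":4.5,"dx":0.5,"dy":0,"dz":-25,"spin":0},{"grip":4.5,"dx":0.5,"dy":0,"dz":-29,"spin":0},{"grip":4.5,"dx":0.6,"dy":0,"dz":-33,"spin":0},{"grip":4.5,"dx":0.6,"dy":0,"dz":-37,"spin":0},{"grip":4.5,"dx":0.7,"dy":0,"dz":-41,"spin":0},{"grip":4.5,"dx":0.7,"dy":0,"dz":-45,"spin":0},{"grip":4.5,"dx":0.8,"dy":0,"dz":-49,"spin":0},{"grip":4.5,"dx":0.8,"dy":0,"dz":-53,"spin":0},{"grip":4.5,"dx":0.9,"dy":0,"dz":-57,"spin":0},{"grip":4.5,"dx":0.9,"dy":0,"dz":-61,"spin":0},{"grip":4.5,"dx":0.9,"dy":0,"dz":-64,"spin":0},{"grip":4.5,"dx":0.9,"dy":0,"dz":-65.2,"spin":0},{"grip":4.5,"dx":0.9,"dy":0,"dz":-65.2,"spin":0},{"grip":4.5,"dx":0.9,"dy":0,"dz":-65.2,"spin":0}]'; python3 - <<'E'
from h import *
go(486.4,-320.2,185)
c=load("pics/s2.png")
for z in (190,195,200): print(z,proj(c,[[476.5,331.9,z],[476.5-18,331.9,z]]).round(1).tolist())
b=cv2.imread("pics/t2.png") 
E
```

```text
clock: 7.75
eef_pos: [485.7, -319.3, 289.6]
eef_rot: [-1.571, -0.0, 0.002]
wrist_force: [-0.5, 0.0, -0.6]
finger_gap: 55.3
t7.8 pos [ 485.7 -319.3  289.6] rot [-90.   -0.    0.1] F [-0.5  0.  -0.6] gap 55.3 | move cm [ 0.07 10.46 -0.09] spin 0
190 [[172.1, 199.3], [174.3, 202.7]]
195 [[172.0, 197.9], [174.1, 201.3]]
200 [[171.8, 196.4], [173.9, 199.8]]
```

```bash
python3 -m jog '[{"grip":4.5,"dx":0.07,"dy":3,"dz":-0.1,"spin":0},{"grip":4.5,"dx":0.07,"dy":6,"dz":-0.1,"spin":0},{"grip":4.5,"dx":0.07,"dy":9,"dz":-0.1,"spin":0},{"grip":4.5,"dx":0.07,"dy":11,"dz":-0.1,"spin":0},{"grip":4.5,"dx":0.07,"dy":11.5,"dz":-0.1,"spin":0},{"grip":4.5,"dx":0.07,"dy":11.5,"dz":-0.1,"spin":0}]'; python3 - <<'E'
from h import *
go(486.4,-320.2,107)
c=shot("scene","pics/s3.png"); im=cv2.imread("pics/s3.png"); t=np.linspace(0,2*np.pi,60)
u,v=proj(c,[486.4,-320.2,70])[0]; u0,v0,k=int(u)-45,int(v)-40,8
o=cv2.resize(im[v0:v0+75,u0:u0+90],None,fx=k,fy=k,interpolation=2)
def draw(x,y,r,z,col):
    p=(proj(c,np.c_[x+r*np.cos(t),y+r*np.sin(t),z+0*t])-[u0,v0]+.5)*k; cv2.polylines(o,[p.astype(np.int32)],True,col,1)
draw(486.4,-320.2,43,0,(0,0,255));draw(486.4,-320.2,28.5,62,(0,255,0));s=monitor.read_state()["eef_pos"];draw(s[0],s[1],18,s[2]-95,(255,0,0))
cv2.imwrite("pics/s3o.png",o)
E
```

```text
clock: 8.5
eef_pos: [486.7, -320.8, 175.1]
eef_rot: [-1.571, -0.001, 0.001]
wrist_force: [0.4, -0.8, -0.5]
finger_gap: 55.4
t8.5 pos [ 486.7 -320.8  175.1] rot [-90.   -0.    0.1] F [ 0.4 -0.8 -0.5] gap 55.4 | move cm [-0.03  6.81  0.06] spin 0
```

View pics/s3o.png

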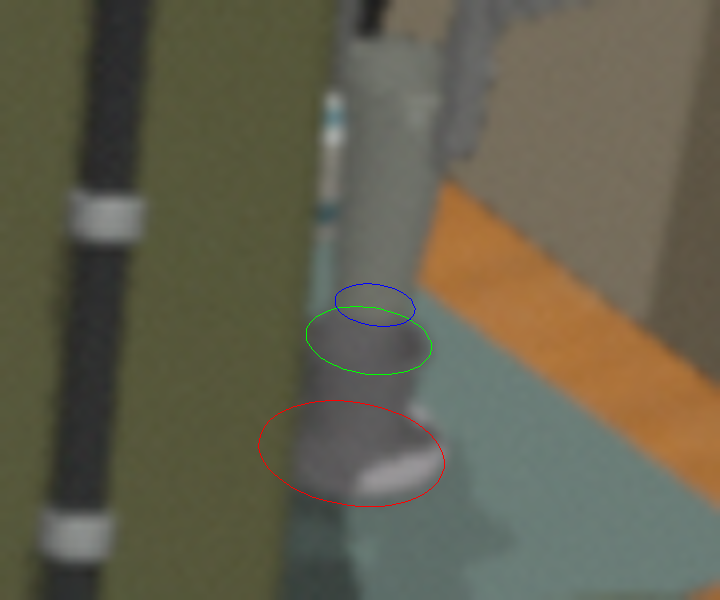

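```bash
python3 -m jog '[{"grip":4.5,"dx":-0.03,"dy":1,"dz":0.06,"spin":0},{"grip":4.5,"dx":-0.03,"dy":1.6,"dz":0.06,"spin":0},{"grip":4.5,"dx":-0.03,"dy":2.1,"dz":0.06,"spin":0},{"grip":4.5,"dx":-0.03,"dy":2.5,"dz":0.06,"spin":0},{"grip":4.5,"dx":-0.03,"dy":2.5,"dz":0.06,"spin":0}]'; python3 -c "
from h import *
go(486.4,-320.2,110); print(monitor.read_state()['moment'])"
```

```text
clock: 9.18
eef_pos: [486.0, -320.5, 149.1]
eef_rot: [-1.57, 0.0, 0.001]
wrist_force: [-0.2, 0.2, -0.1]
finger_gap: 55.1
t9.2 pos [ 486.  -320.5  149.1] rot [-90.   0.   0.] F [-0.2  0.2 -0.1] gap 55.1 | move cm [0.04 3.91 0.03] spin 0
[-0.04415559 -0.07327708  0.0195159 ]
```

```bash
python3 -m jog '[{"grip":4.5,"dx":0,"dy":0.8,"dz":0,"spin":0},{"grip":4.5,"dx":0,"dy":1.6,"dz":0,"spin":0},{"grip":4.5,"dx":0,"dy":2.2,"dz":0,"spin":0},{"grip":4.5,"dx":0,"dy":2.5,"dz":0,"spin":0},{"grip":4.5,"dx":0,"dy":2.5,"dz":0,"spin":0}]'; python3 -c "
from h import *
go(486.4,-320.2,110)"
```

```text
clock: 9.8
eef_pos: [486.1, -320.6, 124.3]
eef_rot: [-1.571, 0.0, 0.001]
wrist_force: [0.3, -0.2, -0.2]
finger_gap: 55.0
t9.8 pos [ 486.1 -320.6  124.3] rot [-90.   0.   0.] F [ 0.3 -0.2 -0.2] gap 55.0 | move cm [0.03 1.43 0.04] spin 0
```

```bash
python3 -m jog '[{"grip":4.5,"dx":0,"dy":0.4,"dz":0,"spin":0},{"grip":4.5,"dx":0,"dy":0.8,"dz":0,"spin":0},{"grip":4.5,"dx":0,"dy":1.1,"dz":0,"spin":0},{"grip":4.5,"dx":0,"dy":1.3,"dz":0,"spin":0},{"grip":4.5,"dx":0,"dy":1.3,"dz":0,"spin":0},{"grip":4.5,"dx":0,"dy":1.3,"dz":0,"spin":0}]'; python3 -c "
from h import *
go(486.4,-320.2,108)"
```

```text
clock: 10.55
eef_pos: [486.0, -320.6, 111.4]
eef_rot: [-1.571, 0.0, 0.001]
wrist_force: [-1.7, -0.6, -1.3]
finger_gap: 55.2
t10.6 pos [ 486.  -320.6  111.4] rot [-90.   0.   0.] F [-1.7 -0.6 -1.3] gap 55.2 | move cm [0.04 0.34 0.04] spin 0
```

```bash
python3 -m jog '[{"grip":4.5,"dx":-0.08,"dy":0.1,"dz":0,"spin":0},{"grip":5.5,"dx":-0.08,"dy":0.2,"dz":0,"spin":0},{"grip":6.5,"dx":-0.08,"dy":0.2,"dz":0,"spin":0},{"grip":8,"dx":-0.08,"dy":0.2,"dz":0,"spin":0},{"grip":9.4,"dx":-0.08,"dy":0.2,"dz":0,"spin":0},{"grip":9.4,"dx":-0.08,"dy":0.2,"dz":0,"spin":0},{"grip":9.4,"dx":-0.08,"dy":0.2,"dz":0,"spin":0},{"grip":9.4,"dx":-0.08,"dy":-2,"dz":0,"spin":0},{"grip":9.4,"dx":-0.08,"dy":-6,"dz":0,"spin":0},{"grip":9.4,"dx":-0.08,"dy":-12,"dz":0,"spin":0},{"grip":9.4,"dx":-0.08,"dy":-12,"dz":0,"spin":0}]'; python3 -c "
from h import *
go(476.4,331.5,240)"
```

```text
clock: 11.92
eef_pos: [486.5, -321.5, 236.2]
eef_rot: [-1.576, -0.006, 0.001]
wrist_force: [0.9, 0.6, -0.5]
finger_gap: 94.0
t11.9 pos [ 486.5 -321.5  236.2] rot [-90.3  -0.4   0. ] F [ 0.9  0.6 -0.5] gap 94.0 | move cm [-0.95 -0.7  65.29] spin 0
```

Moving back towards the stack, then looking at both the holder and the wide tub.

```bash
python3 -m jog '[{"grip":9.4,"dx":0,"dy":-0.4,"dz":5,"spin":0},{"grip":9.4,"dx":-0.1,"dy":-0.4,"dz":11,"spin":0},{"grip":9.4,"dx":-0.2,"dy":-0.4,"dz":17,"spin":0},{"grip":9.4,"dx":-0.3,"dy":-0.4,"dz":23,"spin":0},{"grip":9.4,"dx":-0.3,"dy":-0.4,"dz":26,"spin":0},{"grip":9.4,"dx":-0.3,"dy":-0.4,"dz":26,"spin":0}]'; python3 - <<'E'
from h import *
go(476.4,331.5,240)
c=shot("top","pics/t4.png"); im=cv2.imread("pics/t4.png"); t=np.linspace(0,2*np.pi,60)
s=shot("scene","pics/s4.png"); ims=cv2.imread("pics/s4.png")
def panel(c,im,C,L,w,h,k):
    u,v=proj(c,C)[0]; u0,v0=int(u-w/2),int(v-h/2); o=cv2.resize(im[v0:v0+h,u0:u0+w],None,fx=k,fy=k,interpolation=2)
    for x,y,r,z,col in L:
        p=(proj(c,np.c_[x+r*np.cos(t),y+r*np.sin(t),z+0*t])-[u0,v0]+.5)*k; cv2.polylines(o,[p.astype(np.int32)],True,col,1)
    return o
R,G,B=(0,0,255),(0,255,0),(255,0,0)
N=[(486,-320.5,28,132,R),(486,-320.5,28.5,62,G)]; W=[(476.4,331.5,31,150,R),(476.4,331.5,24,75,G)]
cv2.imwrite("pics/c4.png",np.vstack([np.hstack([panel(c,im,[486,-320,90],N,40,30,10),panel(c,im,[476,310,110],W,40,30,10)]),np.hstack([panel(s,ims,[486,-320,70],N,40,30,10),panel(s,ims,[476,331,110],W,40,30,10)])]))
E
```

```text
clock: 12.68
eef_pos: [481.9, -59.0, 234.9]
eef_rot: [-1.571, 0.001, 0.004]
wrist_force: [-0.0, -0.5, -1.1]
finger_gap: 94.0
t12.7 pos [481.9 -59.  234.9] rot [-90.    0.    0.2] F [-0.  -0.5 -1.1] gap 94.0 | move cm [-0.41 -0.5  39.05] spin 0
```

View pics/c4.png

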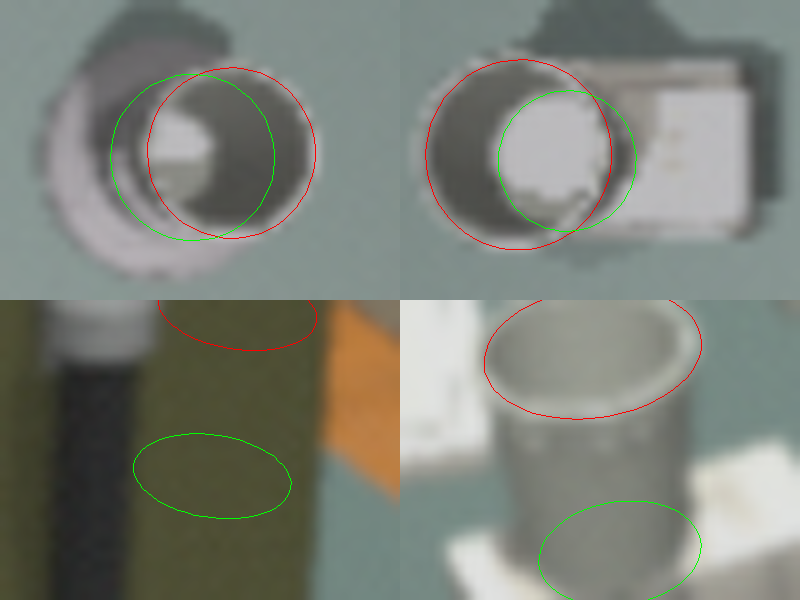

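The tall tub sits at the predicted resting height, upright in its holder. The wide tub's foot looks a little off its rim, so it may be tilted. A closer look:

```bash
python3 - <<'E'
from h import *
t=np.linspace(0,2*np.pi,60)
def panel(n,C,w,h,k):
    c=load(n); im=cv2.imread(n)
    u,v=proj(c,C)[0]; u0,v0=int(u-w/2),int(v-h/2); o=cv2.resize(im[v0:v0+h,u0:u0+w],None,fx=k,fy=k,interpolation=2)
    d=lambda P,col:cv2.polylines(o,[((proj(c,P)-[u0,v0]+.5)*k).astype(np.int32)],True,col,1)
    X,Y=477,333
    d(np.c_[X+31*np.cos(t),Y+31*np.sin(t),150+0*t],(0,0,255))
    d(np.c_[X+24*np.cos(t),Y+24*np.sin(t),75+0*t],(0,255,0))
    d([[477.6+a,322+b,75] for a,b in((-23,-54),(23,-54),(23,54),(-23,54))],(255,0,0))
    return o
cv2.imwrite("pics/c5.png",np.hstack([panel("pics/t4.png",[476,320,100],40,50,10),panel("pics/s4.png",[476,320,100],40,50,10)]))
E
```

```text
(no output)
```

View pics/c5.png

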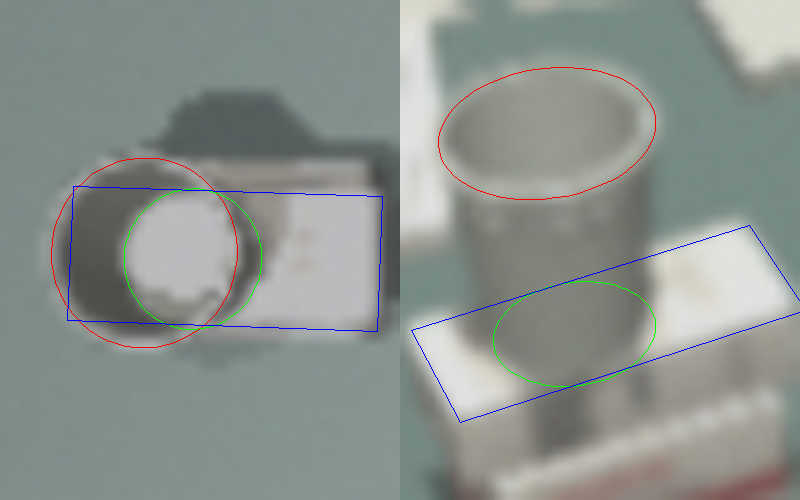

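It isn't tilted: the floor and rim agree with an upright tub at about (477,333). Grasping it now.

```bash
python3 -m jog '[{"grip":9.4,"dx":-0.1,"dy":0,"dz":6,"spin":0},{"grip":9.4,"dx":-0.2,"dy":0,"dz":12,"spin":0},{"grip":9.4,"dx":-0.3,"dy":0,"dz":18,"spin":0},{"grip":9.4,"dx":-0.4,"dy":0,"dz":24,"spin":0},{"grip":9.4,"dx":-0.5,"dy":0,"dz":30,"spin":0},{"grip":9.4,"dx":-0.5,"dy":0,"dz":36,"spin":0},{"grip":9.4,"dx":-0.5,"dy":0,"dz":39.2,"spin":0.2},{"grip":9.4,"dx":-0.5,"dy":0,"dz":39.2,"spin":0.2},{"grip":9.4,"dx":-0.5,"dy":0,"dz":39.2,"spin":0.2},{"grip":9.4,"dx":-0.5,"dy":4,"dz":39.2,"spin":0.2},{"grip":9.4,"dx":-0.5,"dy":8,"dz":39.2,"spin":0.2},{"grip":9.4,"dx":-0.5,"dy":10.9,"dz":39.2,"spin":0.2},{"grip":9.4,"dx":-0.5,"dy":10.9,"dz":39.2,"spin":0.2},{"grip":8,"dx":-0.5,"dy":10.9,"dz":39.2,"spin":0.2},{"grip":7,"dx":-0.5,"dy":10.9,"dz":39.2,"spin":0.2},{"grip":6.3,"dx":-0.5,"dy":10.9,"dz":39.2,"spin":0.2},{"grip":5.5,"dx":-0.5,"dy":10.9,"dz":39.2,"spin":0.2},{"grip":5.2,"dx":-0.5,"dy":10.9,"dz":39.2,"spin":0.2},{"grip":5.2,"dx":-0.5,"dy":10.9,"dz":39.2,"spin":0.2},{"grip":5.2,"dx":-0.5,"dy":10.9,"dz":39.2,"spin":0.2}]' 12; python3 -c "
from h import *
go(477,333,230)"
```

```text
clock: 15.28
eef_pos: [477.1, 331.6, 126.9]
eef_rot: [-1.57, -0.001, -0.003]
wrist_force: [-0.1, -0.2, 5.5]
finger_gap: 61.8
t15.3 pos [477.1 331.6 126.9] rot [-90.   -0.   -0.2] F [-0.1 -0.2  5.5] gap 61.8 | move cm [  0.   -10.31   0.15] spin 0
```

```bash
python3 -m jog '[{"grip":5.2,"dx":0,"dy":-1,"dz":0,"spin":0},{"grip":5.2,"dx":0,"dy":-3,"dz":0,"spin":0},{"grip":5.2,"dx":0,"dy":-6,"dz":0,"spin":0},{"grip":5.2,"dx":0,"dy":-8,"dz":0,"spin":0},{"grip":5.2,"dx":0.8,"dy":-9,"dz":-2,"spin":0},{"grip":5.2,"dx":2,"dy":-9,"dz":-5,"spin":0},{"grip":5.2,"dx":3.5,"dy":-9,"dz":-9,"spin":0},{"grip":5.2,"dx":5,"dy":-9,"dz":-13,"spin":0},{"grip":5.2,"dx":6.6,"dy":-9,"dz":-17,"spin":0},{"grip":5.2,"dx":8.2,"dy":-9,"dz":-21,"spin":0},{"grip":5.2,"dx":9.8,"dy":-9,"dz":-25,"spin":0},{"grip":5.2,"dx":11.3,"dy":-9,"dz":-29,"spin":0},{"grip":5.2,"dx":12.9,"dy":-9,"dz":-33,"spin":0},{"grip":5.2,"dx":14.5,"dy":-9,"dz":-37,"spin":0},{"grip":5.2,"dx":16,"dy":-9,"dz":-41,"spin":0},{"grip":5.2,"dx":17.6,"dy":-9,"dz":-45,"spin":0},{"grip":5.2,"dx":18.5,"dy":-9,"dz":-47.5,"spin":0},{"grip":5.2,"dx":18.8,"dy":-9,"dz":-48.1,"spin":0},{"grip":5.2,"dx":18.8,"dy":-9,"dz":-48.1,"spin":0},{"grip":5.2,"dx":18.8,"dy":-9,"dz":-48.1,"spin":0}]'; python3 -c "
from h import *
go(665.1,-149.6,107)"
```

```text
clock: 17.77
eef_pos: [663.3, -149.2, 216.6]
eef_rot: [-1.571, 0.0, -0.002]
wrist_force: [-0.3, -0.5, -0.6]
finger_gap: 61.6
t17.8 pos [ 663.3 -149.2  216.6] rot [-90.    0.   -0.1] F [-0.3 -0.5 -0.6] gap 61.6 | move cm [ 0.18 10.96 -0.04] spin 0
```

```bash
python3 -m jog '[{"grip":5.2,"dx":0.18,"dy":3,"dz":0,"spin":0},{"grip":5.2,"dx":0.18,"dy":6,"dz":0,"spin":0},{"grip":5.2,"dx":0.18,"dy":9,"dz":0,"spin":0},{"grip":5.2,"dx":0.18,"dy":10.2,"dz":0,"spin":0},{"grip":5.2,"dx":0.18,"dy":10.2,"dz":0,"spin":0},{"grip":5.2,"dx":0.18,"dy":10.2,"dz":0,"spin":0}]'; python3 - <<'E'
from h import *
go(665.1,-149.6,66)
t=np.linspace(0,2*np.pi,60); p=monitor.read_state()["eef_pos"]; shot("scene","pics/s5.png"); shot("top","pics/t5.png")
def panel(n,C,w,h,k):
    c=load(n); im=cv2.imread(n); u,v=proj(c,C)[0]; u0,v0=int(u-w/2),int(v-h/2); o=cv2.resize(im[v0:v0+h,u0:u0+w],None,fx=k,fy=k,interpolation=2)
    d=lambda x,y,r,z,col:cv2.polylines(o,[((proj(c,np.c_[x+r*np.cos(t),y+r*np.sin(t),z+0*t])-[u0,v0]+.5)*k).astype(np.int32)],True,col,1)
    d(665.1,-149.6,33.5,47,(0,255,0));d(665.1,-149.6,48.5,0,(0,0,255));d(p[0],p[1],24,p[2]-52,(255,0,0));d(p[0],p[1],31,p[2]+23,(255,0,0))
    return o
cv2.imwrite("pics/c6.png",panel("pics/s5.png",[665,-150,60],60,60,10))
E
```

```text
clock: 18.52
eef_pos: [665.8, -150.1, 116.0]
eef_rot: [-1.571, -0.002, -0.002]
wrist_force: [-0.8, -0.7, -0.2]
finger_gap: 61.7
t18.5 pos [ 665.8 -150.1  116. ] rot [-90.   -0.1  -0.1] F [-0.8 -0.7 -0.2] gap 61.7 | move cm [-0.08  5.    0.05] spin 0
```

View pics/c6.png

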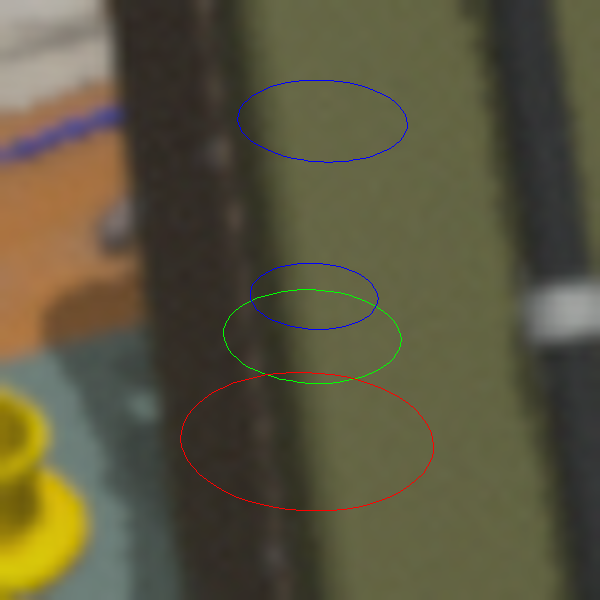

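The arm hides the holder here, so I'm lowering by feel. I allow for the tub sitting about 1 mm to +y in the grip.

```bash
python3 -m jog '[{"grip":5.2,"dx":-0.08,"dy":0.8,"dz":-0.05,"spin":0},{"grip":5.2,"dx":-0.08,"dy":1.4,"dz":-0.05,"spin":0},{"grip":5.2,"dx":-0.08,"dy":1.8,"dz":-0.05,"spin":0},{"grip":5.2,"dx":-0.08,"dy":2.1,"dz":-0.05,"spin":0},{"grip":5.2,"dx":-0.08,"dy":2.3,"dz":-0.05,"spin":0},{"grip":5.2,"dx":-0.08,"dy":2.3,"dz":-0.05,"spin":0}]'; python3 -c "
from h import *
go(665.1,-150.6,66)"
```

```text
clock: 19.38
eef_pos: [664.5, -150.6, 91.4]
eef_rot: [-1.571, 0.0, -0.003]
wrist_force: [-0.3, 0.2, -1.3]
finger_gap: 62.0
t19.4 pos [ 664.5 -150.6   91.4] rot [-90.    0.   -0.2] F [-0.3  0.2 -1.3] gap 62.0 | move cm [0.06 2.54 0.  ] spin 0
```

```bash
python3 -m jog '[{"grip":5.2,"dx":0.05,"dy":0.6,"dz":0,"spin":0},{"grip":5.2,"dx":0.05,"dy":1.1,"dz":0,"spin":0},{"grip":5.2,"dx":0.05,"dy":1.5,"dz":0,"spin":0},{"grip":5.2,"dx":0.05,"dy":1.5,"dz":0,"spin":0}]'; python3 -c "
from h import *
go(665.1,-150.6,67)"
```

```text
clock: 19.88
eef_pos: [664.8, -150.6, 76.0]
eef_rot: [-1.571, 0.001, -0.003]
wrist_force: [0.8, -0.3, -1.1]
finger_gap: 61.6
t19.9 pos [ 664.8 -150.6   76. ] rot [-90.    0.   -0.2] F [ 0.8 -0.3 -1.1] gap 61.6 | move cm [ 0.03  0.9  -0.  ] spin 0
```

```bash
python3 -m jog '[{"grip":5.2,"dx":0,"dy":0.3,"dz":0,"spin":0},{"grip":5.2,"dx":0,"dy":0.6,"dz":0,"spin":0},{"grip":5.2,"dx":0,"dy":0.8,"dz":0,"spin":0},{"grip":5.2,"dx":0,"dy":0.8,"dz":0,"spin":0}]'; python3 -c "
from h import *
go(665.1,-150.6,67)"
```

```text
clock: 20.38
eef_pos: [664.8, -150.6, 68.2]
eef_rot: [-1.571, 0.001, -0.003]
wrist_force: [-2.2, 0.5, -1.4]
finger_gap: 61.6
t20.4 pos [ 664.8 -150.6   68.2] rot [-90.    0.   -0.2] F [-2.2  0.5 -1.4] gap 61.6 | move cm [ 0.03  0.12 -0.  ] spin 0
```

Only a light side touch, 5 mm above rest. I'm releasing and retreating up, then back towards the stack.

```bash
python3 -m jog '[{"grip":5.2,"dx":-0.1,"dy":0.1,"dz":0,"spin":0},{"grip":6.4,"dx":-0.1,"dy":0.1,"dz":0,"spin":0},{"grip":7.2,"dx":-0.1,"dy":0.1,"dz":0,"spin":0},{"grip":8.4,"dx":-0.1,"dy":0.1,"dz":0,"spin":0},{"grip":9.4,"dx":-0.1,"dy":0.1,"dz":0,"spin":0},{"grip":9.4,"dx":-0.1,"dy":0.1,"dz":0,"spin":0},{"grip":9.4,"dx":-0.1,"dy":-1.5,"dz":0,"spin":0},{"grip":9.4,"dx":-0.1,"dy":-5,"dz":0,"spin":0},{"grip":9.4,"dx":-0.1,"dy":-9,"dz":0,"spin":0},{"grip":9.4,"dx":-2,"dy":-9,"dz":5,"spin":0},{"grip":9.4,"dx":-4,"dy":-9,"dz":10,"spin":0},{"grip":9.4,"dx":-6,"dy":-9,"dz":15,"spin":0},{"grip":9.4,"dx":-8,"dy":-9,"dz":20,"spin":0},{"grip":9.4,"dx":-10,"dy":-9,"dz":25,"spin":0},{"grip":9.4,"dx":-12,"dy":-9,"dz":28,"spin":0},{"grip":9.4,"dx":-12,"dy":-9,"dz":28,"spin":0}]'; python3 - <<'E'
from h import *
go(477.6,322,160)
t=np.linspace(0,2*np.pi,60); shot("scene","pics/s7.png"); shot("top","pics/t7.png")
def panel(n,C,w,h,k,L,Q=[]):
    c=load(n); im=cv2.imread(n); u,v=proj(c,C)[0]; u0,v0=int(u-w/2),int(v-h/2); o=cv2.resize(im[v0:v0+h,u0:u0+w],None,fx=k,fy=k,interpolation=2)
    d=lambda P,col:cv2.polylines(o,[((proj(c,P)-[u0,v0]+.5)*k).astype(np.int32)],True,col,1)
    for x,y,r,z,col in L:d(np.c_[x+r*np.cos(t),y+r*np.sin(t),z+0*t],col)
    for cx,cy,a,b,z,col in Q: d([[cx+i*a,cy+j*b,z] for i,j in((-1,-1),(1,-1),(1,1),(-1,1))],col)
    return o
W=[(665.1,-149.6,31,86,(0,0,255))]; S=[(477.6,322,23,54,75,(0,0,255))]
cv2.imwrite("pics/c7.png",np.vstack([np.hstack([panel("pics/t7.png",[665,-150,60],40,30,10,W),panel("pics/t7.png",[477,322,60],40,30,10,[],S)]),
np.hstack([panel("pics/s7.png",[665,-150,60],40,30,10,W),panel("pics/s7.png",[477,322,60],40,30,10,[],S)])]))
E
```

```text
clock: 22.38
eef_pos: [545.1, 131.5, 159.9]
eef_rot: [-1.57, -0.001, 0.0]
wrist_force: [-0.4, -0.4, 0.4]
finger_gap: 94.0
t22.4 pos [545.1 131.5 159.9] rot [-90.   -0.1   0. ] F [-0.4 -0.4  0.4] gap 94.0 | move cm [-6.75 -0.02 19.05] spin 0
```

View pics/c7.png

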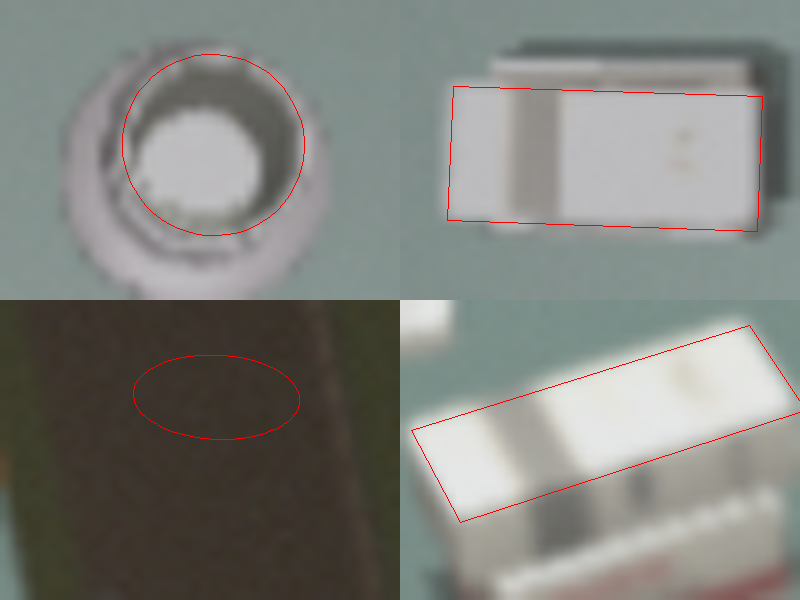

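The wide tub is seated, with its rim matching 86 mm. The slim carton's outline fits at about (478,323) with zero yaw. Grasping it, with the fingertips kept above the big carton's top.

```bash
python3 -m jog '[{"grip":9.4,"dx":-2,"dy":0,"dz":6,"spin":0},{"grip":9.4,"dx":-4,"dy":0,"dz":12,"spin":0},{"grip":9.4,"dx":-6.7,"dy":0,"dz":18,"spin":0},{"grip":9.4,"dx":-6.7,"dy":0,"dz":19.1,"spin":0},{"grip":9.4,"dx":-6.7,"dy":2,"dz":19.1,"spin":0},{"grip":9.4,"dx":-6.7,"dy":6,"dz":19.1,"spin":0},{"grip":9.4,"dx":-6.7,"dy":9,"dz":19.1,"spin":0},{"grip":9.4,"dx":-6.7,"dy":10.05,"dz":19.1,"spin":0},{"grip":9,"dx":-6.7,"dy":10.05,"dz":19.1,"spin":0},{"grip":7,"dx":-6.7,"dy":10.05,"dz":19.1,"spin":0},{"grip":6,"dx":-6.7,"dy":10.05,"dz":19.1,"spin":0},{"grip":5.2,"dx":-6.7,"dy":10.05,"dz":19.1,"spin":0},{"grip":4.8,"dx":-6.7,"dy":10.05,"dz":19.1,"spin":0},{"grip":4.4,"dx":-6.7,"dy":10.05,"dz":19.1,"spin":0},{"grip":4,"dx":-6.7,"dy":10.05,"dz":19.1,"spin":0},{"grip":4,"dx":-6.7,"dy":10.05,"dz":19.1,"spin":0},{"grip":4,"dx":-6.7,"dy":10.05,"dz":19.1,"spin":0},{"grip":4,"dx":-6.7,"dy":10.05,"dz":19.1,"spin":0}]' 15; python3 -c "
from h import *
go(477.6,322,130)"
```

```text
clock: 24.72
eef_pos: [479.3, 320.9, 58.0]
eef_rot: [-1.571, -0.0, -0.003]
wrist_force: [-1.6, 0.7, 2.4]
finger_gap: 45.5
t24.7 pos [479.3 320.9  58. ] rot [-90.   -0.   -0.2] F [-1.6  0.7  2.4] gap 45.5 | move cm [-0.17 -7.2   0.11] spin 0
```

```bash
python3 -m jog '[{"grip":4,"dx":0,"dy":-1,"dz":0,"spin":0},{"grip":4,"dx":0,"dy":-3,"dz":0,"spin":0},{"grip":4,"dx":0,"dy":-5,"dz":0,"spin":0},{"grip":4,"dx":0,"dy":-7,"dz":0,"spin":0},{"grip":4,"dx":2,"dy":-7,"dz":-1.7,"spin":0},{"grip":4,"dx":5,"dy":-7,"dz":-4.3,"spin":0},{"grip":4,"dx":8,"dy":-7,"dz":-6.8,"spin":0},{"grip":4,"dx":11,"dy":-7,"dz":-9.4,"spin":0.6},{"grip":4,"dx":14,"dy":-7,"dz":-12,"spin":0.6},{"grip":4,"dx":17,"dy":-7,"dz":-14.5,"spin":0.6},{"grip":4,"dx":19.5,"dy":-7,"dz":-16.6,"spin":0.6},{"grip":4,"dx":20.3,"dy":-7,"dz":-17.3,"spin":0.6},{"grip":4,"dx":20.3,"dy":-7,"dz":-17.3,"spin":0.6},{"grip":4,"dx":20.3,"dy":-7,"dz":-17.3,"spin":0.6},{"grip":4,"dx":20.3,"dy":-4,"dz":-17.3,"spin":0.6},{"grip":4,"dx":20.3,"dy":-1,"dz":-17.3,"spin":0.6},{"grip":4,"dx":20.3,"dy":1.2,"dz":-17.3,"spin":0.6},{"grip":4,"dx":20.3,"dy":1.2,"dz":-17.3,"spin":0.6}]'; python3 - <<'E'
from h import *
go(682.3,147.5,17,-.8)
p=monitor.read_state()["eef_pos"]; shot("scene","pics/s8.png")
def panel(n,C,w,h,k,Q):
    c=load(n); im=cv2.imread(n); u,v=proj(c,C)[0]; u0,v0=int(u-w/2),int(v-h/2); o=cv2.resize(im[v0:v0+h,u0:u0+w],None,fx=k,fy=k,interpolation=2)
    for cx,cy,a,b,z,yw,col in Q:
        q=np.array([[i*a,j*b] for i,j in((-1,-1),(1,-1),(1,1),(-1,1))]); yw=np.radians(yw); q=q@np.array([[np.cos(yw),np.sin(yw)],[-np.sin(yw),np.cos(yw)]])+[cx,cy]
        cv2.polylines(o,[((proj(c,np.c_[q,[z]*4])-[u0,v0]+.5)*k).astype(np.int32)],True,col,1)
    return o
cv2.imwrite("pics/c8.png",panel("pics/s8.png",[682,150,40],80,60,10,[(682.3,148.8,33,64,17,-.8,(0,0,255)),(p[0],p[1]+1.5,23,54,p[2]-13,-.8,(255,0,0)),(p[0],p[1]+1.5,23,54,p[2]+17,-.8,(255,0,0))]))
E
```

```text
clock: 26.98
eef_pos: [680.8, 147.7, 44.5]
eef_rot: [-1.571, 0.003, -0.013]
wrist_force: [-0.1, -0.8, -0.1]
finger_gap: 46.1
t27.0 pos [680.8 147.7  44.5] rot [-90.    0.2  -0.7] F [-0.1 -0.8 -0.1] gap 46.1 | move cm [ 0.15  2.75 -0.02] spin 0.1
```

View pics/c8.png

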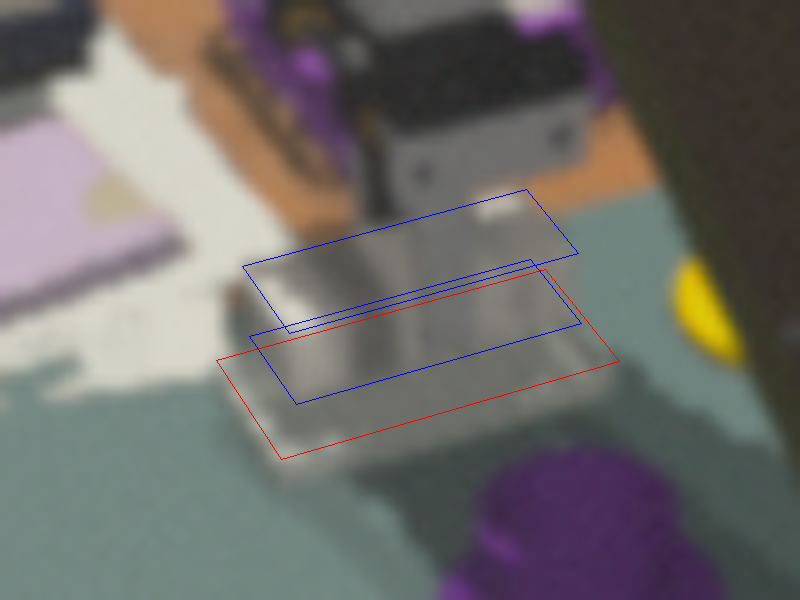

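The carton is aligned inside the tray outline. Before the last lowering I'm checking the basket's height against the gripper body.

```bash
python3 - <<'E'
from h import *
a=load("pics/t0.png");b=load("pics/s0.png")
for T,S in(((438,188),(386,243)),((341,188),(302,265))):
    best=min((np.linalg.norm(unproj(a,np.array(T)/1.5625,z)-unproj(b,np.array(S)/1.5625,z)),z) for z in range(0,150,2)); print(best,unproj(a,np.array(T)/1.5625,best[1]))
E
```

```text
(np.float64(8.054962930628612), 42) [[821.03138026 -92.28289483  42.        ]]
(np.float64(20.50552125774844), 44) [[814.90306235 126.09119434  44.        ]]
```

```bash
python3 -m jog '[{"grip":4,"dx":0.12,"dy":0.8,"dz":0,"spin":0},{"grip":4,"dx":0.12,"dy":1.4,"dz":0,"spin":0},{"grip":4,"dx":0.12,"dy":1.9,"dz":0,"spin":0},{"grip":4,"dx":0.12,"dy":1.9,"dz":0,"spin":0}]'
```

```text
clock: 27.52
eef_pos: [682.8, 147.3, 26.5]
eef_rot: [-1.571, 0.001, -0.013]
wrist_force: [0.7, 0.2, -0.7]
finger_gap: 46.0
```

```bash
python3 -m jog '[{"grip":4,"dx":0,"dy":0.4,"dz":0,"spin":0},{"grip":4,"dx":0,"dy":0.7,"dz":0,"spin":0},{"grip":4,"dx":0,"dy":0.9,"dz":0,"spin":0},{"grip":4,"dx":0,"dy":0.9,"dz":0,"spin":0}]'; python3 -c "
from h import *
go(682.3,147.5,16.5)"
```

```text
clock: 28.02
eef_pos: [683.0, 147.3, 17.8]
eef_rot: [-1.571, 0.0, -0.013]
wrist_force: [-0.4, -0.2, -0.5]
finger_gap: 45.7
t28.0 pos [683.  147.3  17.8] rot [-90.    0.   -0.8] F [-0.4 -0.2 -0.5] gap 45.7 | move cm [-0.07  0.13  0.02] spin 0
```

```bash
python3 -m jog '[{"grip":4,"dx":0,"dy":0.1,"dz":0,"spin":0},{"grip":4,"dx":0,"dy":0.15,"dz":0,"spin":0},{"grip":5,"dx":0,"dy":0.15,"dz":0,"spin":0},{"grip":5.6,"dx":0,"dy":0.15,"dz":0,"spin":0},{"grip":6.2,"dx":0,"dy":0.15,"dz":0,"spin":0},{"grip":6.2,"dx":0,"dy":0.15,"dz":0,"spin":0},{"grip":6.2,"dx":0,"dy":-2,"dz":0,"spin":0},{"grip":6.2,"dx":0,"dy":-5,"dz":0,"spin":0},{"grip":9.4,"dx":-1,"dy":-11,"dz":0,"spin":0},{"grip":9.4,"dx":-5,"dy":-14,"dz":-4,"spin":0},{"grip":9.4,"dx":-9,"dy":-14,"dz":-8,"spin":0},{"grip":9.4,"dx":-13,"dy":-14,"dz":-12,"spin":0},{"grip":9.4,"dx":-13,"dy":-14,"dz":-12,"spin":0},{"grip":9.4,"dx":-13,"dy":-14,"dz":-12,"spin":0}]'; python3 - <<'E'
from h import *
go(477.6,322,110,0)
shot("top","pics/t9.png");shot("scene","pics/s9.png")
def panel(n,C,w,h,k,Q):
    c=load(n); im=cv2.imread(n); u,v=proj(c,C)[0]; u0,v0=int(u-w/2),int(v-h/2); o=cv2.resize(im[v0:v0+h,u0:u0+w],None,fx=k,fy=k,interpolation=2)
    for cx,cy,a,b,z,yw,col in Q:
        q=np.array([[i*a,j*b] for i,j in((-1,-1),(1,-1),(1,1),(-1,1))]); yw=np.radians(yw); q=q@np.array([[np.cos(yw),np.sin(yw)],[-np.sin(yw),np.cos(yw)]])+[cx,cy]
        cv2.polylines(o,[((proj(c,np.c_[q,[z]*4])-[u0,v0]+.5)*k).astype(np.int32)],True,col,1)
    return o
S=[(682.5,148.8,23,54,33,-.8,(0,0,255))];B=[(480,315,30,45,45,0,(0,0,255))]
cv2.imwrite("pics/c9.png",np.vstack([np.hstack([panel("pics/t9.png",[682,148,20],40,30,10,S),panel("pics/t9.png",[480,315,40],40,30,10,B)]),np.hstack([panel("pics/s9.png",[682,148,20],40,30,10,S),panel("pics/s9.png",[480,315,40],40,30,10,B)])]))
E
```

```text
clock: 29.78
eef_pos: [552.2, 29.2, 159.4]
eef_rot: [-1.571, -0.002, -0.013]
wrist_force: [0.2, -0.3, 0.0]
finger_gap: 93.9
t29.8 pos [552.2  29.2 159.4] rot [-90.   -0.1  -0.8] F [ 0.2 -0.3  0. ] gap 93.9 | move cm [-7.86  4.93 29.17] spin -0.8
```

View pics/c9.png

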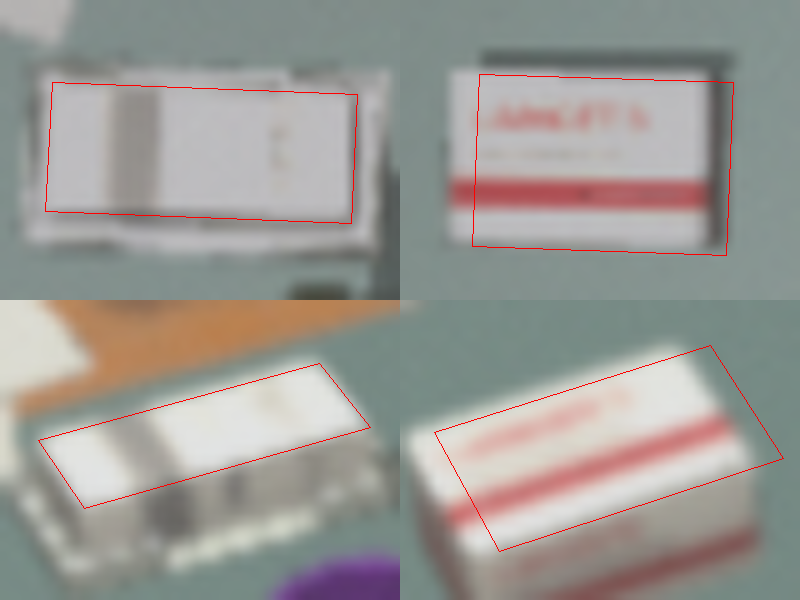

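The slim carton lies flat in the long tray. The big carton sits about 8 mm further to +y than my guess, near (482,323), with yaw about +1.5°.

```bash
python3 -m jog '[{"grip":9.4,"dx":-1.3,"dy":0,"dz":5,"spin":0},{"grip":9.4,"dx":-2.8,"dy":0,"dz":11,"spin":-1},{"grip":9.4,"dx":-4.3,"dy":0,"dz":17,"spin":-1.8},{"grip":9.4,"dx":-5.8,"dy":0,"dz":23,"spin":-1.8},{"grip":9.4,"dx":-7.4,"dy":0,"dz":29.3,"spin":-1.8},{"grip":9.4,"dx":-7.4,"dy":0,"dz":29.3,"spin":-1.8},{"grip":9.4,"dx":-7.4,"dy":4,"dz":29.3,"spin":-1.8},{"grip":9.4,"dx":-7.4,"dy":8,"dz":29.3,"spin":-1.8},{"grip":9.4,"dx":-7.4,"dy":12,"dz":29.3,"spin":-1.8},{"grip":9.4,"dx":-7.4,"dy":14.3,"dz":29.3,"spin":-1.8},{"grip":8,"dx":-7.4,"dy":14.3,"dz":29.3,"spin":-1.8},{"grip":7,"dx":-7.4,"dy":14.3,"dz":29.3,"spin":-1.8},{"grip":6.4,"dx":-7.4,"dy":14.3,"dz":29.3,"spin":-1.8},{"grip":6,"dx":-7.4,"dy":14.3,"dz":29.3,"spin":-1.8},{"grip":5.5,"dx":-7.4,"dy":14.3,"dz":29.3,"spin":-1.8},{"grip":5.5,"dx":-7.4,"dy":14.3,"dz":29.3,"spin":-1.8},{"grip":5.5,"dx":-7.4,"dy":14.3,"dz":29.3,"spin":-1.8},{"grip":5.5,"dx":-7.4,"dy":14.3,"dz":29.3,"spin":-1.8}]' 15; python3 -c "
from h import *
go(441.7,-3.7,75,-12.5)"
```

```text
clock: 32.12
eef_pos: [481.7, 323.2, 15.7]
eef_rot: [-1.57, -0.001, 0.018]
wrist_force: [-1.2, -1.4, 6.3]
finger_gap: 59.8
t32.1 pos [481.7 323.2  15.7] rot [-90.   -0.1   1. ] F [-1.2 -1.4  6.3] gap 59.8 | move cm [ -4.59  -5.95 -32.61] spin 13.5
```

```bash
python3 -m jog '[{"grip":5.5,"dx":0,"dy":-1,"dz":0,"spin":0},{"grip":5.5,"dx":0,"dy":-3,"dz":0,"spin":0},{"grip":5.5,"dx":0,"dy":-6,"dz":0,"spin":0},{"grip":5.5,"dx":0,"dy":-8,"dz":-1,"spin":0},{"grip":5.5,"dx":-0.6,"dy":-8,"dz":-4,"spin":2},{"grip":5.5,"dx":-1.1,"dy":-8,"dz":-8,"spin":4},{"grip":5.5,"dx":-1.7,"dy":-8,"dz":-12,"spin":6},{"grip":5.5,"dx":-2.2,"dy":-8,"dz":-16,"spin":8},{"grip":5.5,"dx":-2.8,"dy":-8,"dz":-20,"spin":10},{"grip":5.5,"dx":-3.4,"dy":-8,"dz":-24,"spin":12},{"grip":5.5,"dx":-4,"dy":-8,"dz":-28,"spin":13.5},{"grip":5.5,"dx":-4.4,"dy":-8,"dz":-31.3,"spin":13.5},{"grip":5.5,"dx":-4.6,"dy":-8,"dz":-32.6,"spin":13.5},{"grip":5.5,"dx":-4.6,"dy":-8,"dz":-32.6,"spin":13.5},{"grip":5.5,"dx":-4.6,"dy":-8,"dz":-32.6,"spin":13.5},{"grip":5.5,"dx":-4.6,"dy":-6,"dz":-32.6,"spin":13.5},{"grip":5.5,"dx":-4.6,"dy":-3.6,"dz":-32.6,"spin":13.5},{"grip":5.5,"dx":-4.6,"dy":-2.7,"dz":-32.6,"spin":13.5},{"grip":5.5,"dx":-4.6,"dy":-2.7,"dz":-32.6,"spin":13.5}]'; python3 - <<'E'
from h import *
go(441.7,-3.7,19.5,-12.5)
p=monitor.read_state()["eef_pos"]; shot("scene","pics/s10.png")
def panel(n,C,w,h,k,Q):
    c=load(n); im=cv2.imread(n); u,v=proj(c,C)[0]; u0,v0=int(u-w/2),int(v-h/2); o=cv2.resize(im[v0:v0+h,u0:u0+w],None,fx=k,fy=k,interpolation=2)
    for cx,cy,a,b,z,yw,col in Q:
        q=np.array([[i*a,j*b] for i,j in((-1,-1),(1,-1),(1,1),(-1,1))]); yw=np.radians(yw); q=q@np.array([[np.cos(yw),np.sin(yw)],[-np.sin(yw),np.cos(yw)]])+[cx,cy]
        cv2.polylines(o,[((proj(c,np.c_[q,[z]*4])-[u0,v0]+.5)*k).astype(np.int32)],True,col,1)
    return o
cv2.imwrite("pics/c10.png",panel("pics/s10.png",[441,-4,30],70,60,10,[(441.7,-3.7,40,55,14,-12.5,(0,0,255)),(p[0],p[1],30,45,p[2]-15.7,-12.5,(255,0,0)),(p[0],p[1],30,45,p[2]+29.3,-12.5,(255,0,0))]))
E
```

```text
clock: 34.5
eef_pos: [441.2, -3.3, 41.8]
eef_rot: [-1.571, 0.001, -0.217]
wrist_force: [0.9, -0.2, -0.9]
finger_gap: 60.0
t34.5 pos [441.2  -3.3  41.8] rot [-90.    0.  -12.4] F [ 0.9 -0.2 -0.9] gap 60.0 | move cm [ 0.06  2.23 -0.03] spin 0.1
```

View pics/c10.png

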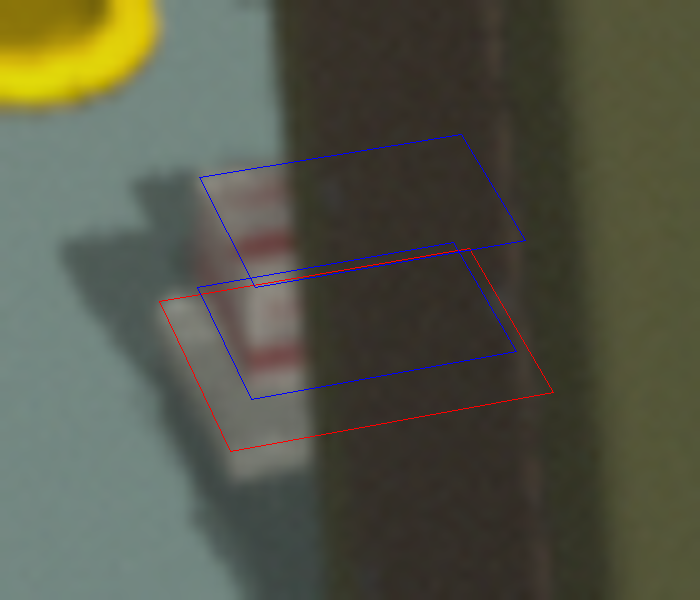

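The carton is aligned over the short tray, so I'm lowering it.

```bash
python3 -m jog '[{"grip":5.5,"dx":0,"dy":0.6,"dz":0,"spin":0},{"grip":5.5,"dx":0,"dy":1.2,"dz":0,"spin":0},{"grip":5.5,"dx":0,"dy":1.6,"dz":0,"spin":0},{"grip":5.5,"dx":0,"dy":1.6,"dz":0,"spin":0}]'; python3 -c "
from h import *
go(441.7,-3.7,19.5,-12.5)"
```

```text
clock: 35.05
eef_pos: [441.1, -3.8, 25.7]
eef_rot: [-1.571, 0.001, -0.217]
wrist_force: [0.3, -0.8, -0.7]
finger_gap: 60.1
t35.0 pos [441.1  -3.8  25.7] rot [-90.    0.  -12.5] F [ 0.3 -0.8 -0.7] gap 60.1 | move cm [0.06 0.62 0.02] spin 0.0
```

```bash
python3 -m jog '[{"grip":5.5,"dx":0.05,"dy":0.3,"dz":0,"spin":0},{"grip":5.5,"dx":0.05,"dy":0.5,"dz":0,"spin":0},{"grip":5.5,"dx":0.05,"dy":0.65,"dz":0,"spin":0},{"grip":5.5,"dx":0.05,"dy":0.65,"dz":0,"spin":0},{"grip":6.2,"dx":0.05,"dy":0.65,"dz":0,"spin":0},{"grip":6.8,"dx":0.05,"dy":0.65,"dz":0,"spin":0},{"grip":7.4,"dx":0.05,"dy":0.65,"dz":0,"spin":0},{"grip":7.4,"dx":0.05,"dy":0.65,"dz":0,"spin":0},{"grip":7.4,"dx":0.05,"dy":-2,"dz":0,"spin":0},{"grip":7.4,"dx":0.05,"dy":-6,"dz":0,"spin":0},{"grip":7.4,"dx":0,"dy":-12,"dz":0,"spin":0},{"grip":7.4,"dx":0,"dy":-18,"dz":0,"spin":0},{"grip":7.4,"dx":0,"dy":-19,"dz":5,"spin":0},{"grip":7.4,"dx":0,"dy":-19,"dz":11,"spin":0},{"grip":7.4,"dx":0,"dy":-19,"dz":17,"spin":0},{"grip":7.4,"dx":0,"dy":-19,"dz":22,"spin":0},{"grip":7.4,"dx":0,"dy":-19,"dz":22,"spin":0},{"grip":7.4,"dx":0,"dy":-19,"dz":22,"spin":0}]'; python3 - <<'E'
from h import *
go(441.7,-3.7,75)
shot("top","pics/t11.png")
crop("pics/t11.png",116,136,386,256,2.9,"pics/c11.png")
E
```

```text
clock: 37.3
eef_pos: [488.5, 210.6, 215.7]
eef_rot: [-1.571, 0.0, -0.217]
wrist_force: [0.5, -1.0, -0.0]
finger_gap: 74.0
t37.3 pos [488.5 210.6 215.7] rot [-90.    0.  -12.4] F [ 0.5 -1.  -0. ] gap 74.0 | move cm [  0.05  14.08 -21.93] spin 0
```

View pics/c11.png

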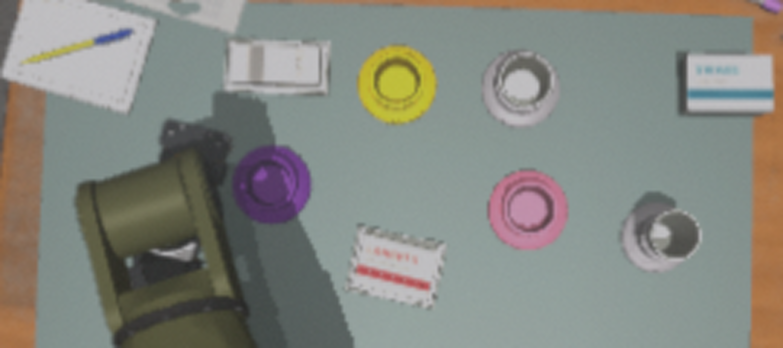

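All four things are in place: the big carton at (397,267), the slim carton at (277,66), the wide tub at (522,85) and the tall tub at (670,237). The swab carton at (728,82) and the note pad at (80,50) haven't moved. Handing in.

```bash
python3 -c "
from cell import ticket
print(ticket.sign_off())"
```

```text
the job is handed in; nothing more can be done
None
```

I took the stack apart from the top down and put each thing in its own place, then handed the job in at about 37 s of the 128 s allowed.

- **Tubs:** I put the tall tub in the narrow grey holder and the wide tub in the wide grey holder. I let each go about 3–5 mm above its resting height so it settled by itself, without pressing. From the top camera, both rims then matched the expected resting height.
- **Cartons:** The slim carton is in the long tray and the big carton in the short tray, which is turned about 12.5°. Both look flat and inside the walls.
- **Forces:** The wrist force read at the end of each move was never more than about 6 N.
- **Left alone:** The last top picture shows the swab carton and note pad where they were, with the gripper open and touching nothing.

**Less certain:** the arm hid the scene camera's view of the wide holder during that placing and of both seated tubs. Their seating was therefore checked only from the top view and the wrist force. The big carton was checked only from the top after release.

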